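# Make up two breakfast trays

### The job

Make up two breakfast trays from the stock on the table. The blue tray is the boiled-egg kit: it gets the egg cup, the egg timer and the glass shaker; the yellow tray gets the beaker (left upside down) and the herb jar. Stand each thing upright on the floor of a compartment of its own, in any order, set down rather than dropped, and leave the match box where it lies.

Things in the scene. Friction and masses are not known exactly. Their poses are not given: they have to be found in the camera images.
- blue_tray: The larger, blue tray, fixed to the table: 84 mm (its x) by 244 mm (its y), three square compartments in a row along its y, centred at x = 0 and y = -80, 0, +80 mm. Each is 76 mm square inside; floor 4 mm above the table; rim and dividers 4 mm thick, tops 10 mm above the table. A small steel grip on each end sticks out 12 mm. Origin at the centre of its underside. There is free room for fingers on both long sides, so close them along its x.
- yellow_tray: The smaller, yellow tray, fixed to the table: 84 mm (its x) by 164 mm (its y), two compartments in a row along its y, centred at x = 0 and y = -40, +40 mm; compartments, floor, rim, grips and origin as for the blue tray.
- egg_cup: White ceramic egg cup on a foot, 62 mm high, about 0.08 kg: foot 42 mm across, thin stem, open cup with straight sides 44 mm across from 34 to 62 mm up (wall 3 mm), where it is best gripped. Origin at the centre of its underside, z up. 
- egg_timer: Wind-up egg timer, red dial above a cream base, 59 mm across, 53 mm high, about 0.11 kg; the dial does not turn. Round; the base (to 23 mm up) is 58 mm across and the foot of the red dial 54 mm; best gripped about 32 mm up. Origin at the centre of its underside, z up. 
- shaker: Glass shaker with grey contents and a grey domed top, 44 mm across, 90 mm high, about 0.1 kg; round glass 44 mm across up to about 65 mm, top 34 mm across. Can be gripped 56 mm up. Origin at the centre of its underside, z up. 
- beaker: Small pale-green speckled stoneware beaker standing upside down (and to stay so), 71 mm high, about 0.15 kg; round, 55 mm across at the table, tapering to about 46 mm at the top; can be gripped 42 mm up, where it is about 52 mm across. Origin at the centre of its underside, z up. 
- herb_jar: Glass herb jar with a black cap and green label, round, 40 mm across, 105 mm high, about 0.11 kg. Straight-sided; grip it about 78 mm up, so that its top stays clear of the gripper's palm. Origin at the centre of its underside, z up. 
- matchbox: Blue and brown match box lying flat among the stock, 36 x 54 x 16 mm, loose; belongs to neither kit. Origin at the centre of its underside.
There are look-alikes about, which are no part of the job. What is shaped like the herb_jar but pink is not meant.

How it is judged:
By the outcome, as a careful person would: the job done as asked, in the order asked, and still so for the second after the job is handed in, with the robot touching nothing.
It also fails if it takes over 109 s, if anything falls off the work surface, if the arm or the gripper's body presses on something with over 40 N, if the wrist force passes 120 N, or if a joint passes its speed limit or range.

### The arm

A 6-joint arm with a two-finger parallel gripper is mounted at the origin on a cart in front of the work surface, level with it; the furniture and walls round the work are solid. World frame = base frame: x ahead of the robot, y to its left, z up, the work surface at z = 0. Lengths are in m, angles in rad, forces in N, time in s.
With the tool pointing down it reaches from about 0.375 to 0.925 m from the base axis. Payload 5.7 kg.
Tool frame: the origin (TCP) lies at the very end of the fingers, on their centre line; the grasp point (between the pads) lies 19 mm behind it (robot.pinch_z is the distance from the TCP to the grasp point, in m); z points along the fingers, y is the line along which they close (so a half turn about z gives the same grasp; the last joint's range is limited). The gripper opens to 85 mm and grips with 20 to 120 N. Pads are 22 mm wide; open, the fingers measure 114 mm over their backs; the gripper's body (76 mm by 85 mm) begins 54 mm behind the grasp point. The pads swing forward as they close: fully open they stand 13 mm farther back than shut.
Start: joints at [1.219, 0.359, 1.51, -0, 1.272, -0.115], TCP at [0.141, 0.583, 0.231] pointing down, gripper open.
Joint ranges: [-2.97, 2.97], [-1.01, 2.36], [0.21, 2.38], [-0.96, 4.11], [0.2, 2.71], [-2.98, 2.98]. Speed limits (rad/s): [2.39, 2.39, 3.14, 3.14, 3.14, 3.14].

### API

Orientations are given as a unit quaternion [w, x, y, z].
In Python, from cell import robot gives the robot as it stands. The module is installed in compiled form; this text tells all that it offers.
- The arm moves only by the shell command python3 -m crank 'ROWS' [OPENING] [FORCE]. ROWS is JSON, a list of rows, each a list of 4 numbers: the shift along the tool's x, y, z in m, then the turn about the tool's z in rad. In form: [[tx, ty, tz, twist], ...]. A call has 1 to 12 rows; each row shifts and turns the commanded pose from where the row before left it, along the tool's axes as they then stand; what a row does not reach is not made up. A row lasts 1/10 s, in which the tool goes at most 50 mm and 8.59 degrees, less where a joint would pass 70% of its speed; a pose out of reach is approached as far as the arm can. A call with a gripper value outside its range is refused whole. OPENING is the finger opening in m, from 0 to 0.0854, set as the call begins (- or left out, the last holds). The fingers move at their own pace and stop on an object; FORCE is the grip in N (left out, the last holds). Time passes only in rows, so rows that do not move let the fingers close. It gives the time, the measured TCP pose, the force, the opening and the grip force at its end, in the units of the state.
- robot.get_obs(): the state, without advancing time (a new reading comes with each control period).
- robot.snapshot(name): name is "scene" or "side" or "wrist"; returns a dict with "img" (480x640x3 uint8, red, green, blue), "intrinsics" (3x3 intrinsics, pixels), "dist_coeffs" ([k1, k2, p1, p2, k3] as OpenCV has them; the pictures are not rectified), "rvec" (rotation vector, rad) and "tvec" (3), from world to camera coordinates, as OpenCV has them. Camera axes: x right, y down, z forward; pixel columns grow to the right and rows downward; lengths in m; the calibration is good to about 2 mm. A picture is of the moment at which its call begins. There is no depth.
- robot.job_done(): hands the job in; it is judged then, once.
The state is a dict: "time_s": time; "q": joint angles; "joint_vel": joint speeds; "joint_torque": joint torques, N m; "position": TCP position; "orientation": TCP orientation; "force": force on the tool from outside, world axes, zero at the start; "ft_torque": the same for the moment, N m; "width": finger opening in m; "gripper_force": force on a finger pad.
Only numpy, scipy, OpenCV 4.12 (cv2) and the standard library are available. Lean on these libraries where they do the work, as an engineer would, in place of code of your own. Each camera call takes 0.05 s, during which the arm holds its last target. There are 200 camera calls.

## Working session

There is one attempt and no reset: what is moved stays moved. The work goes in short steps, Python scripts to look and compute and a shell command to move; the robot and the scene stay as the last step left them, time stands still between calls to the robot, and variables do not carry over. Pictures are saved under pics/ and viewed, at most 14 in all, crops included, and the job is handed in when it is done.

```bash
mkdir -p pics
python3 - <<'E'
from cell import robot
import cv2,pickle
for n in("scene","side"):
    s=robot.snapshot(n);cv2.imwrite(f"pics/{n}0.png",s["img"][:,:,::-1]);pickle.dump(s,open(f"{n}0.pkl","wb"))
    print(n,s["intrinsics"].round(1).tolist(),s["rvec"],s["tvec"],s["dist_coeffs"])
o=robot.get_obs();print(o["orientation"],o["position"],o["time_s"])
E
```

```text
scene [[449.3, 0.0, 318.5], [0.0, 449.3, 237.0], [0.0, 0.0, 1.0]] [ 2.30493057 -0.52623533  0.19970408] [-0.41359057  0.18671609  0.73374481] [-0.01637632  0.          0.          0.          0.        ]
side [[469.7, 0.0, 315.2], [0.0, 469.7, 232.4], [0.0, 0.0, 1.0]] [ 2.15900426 -1.48815113  0.43922187] [-0.15504994  0.40988988  0.61537208] [-0.01910089  0.          0.          0.          0.        ]
[-1.96505692e-04  1.18134124e-01  9.92997304e-01 -8.03070103e-04] [0.1405708  0.58266842 0.23052815] 0.1
```

View pics/scene0.png

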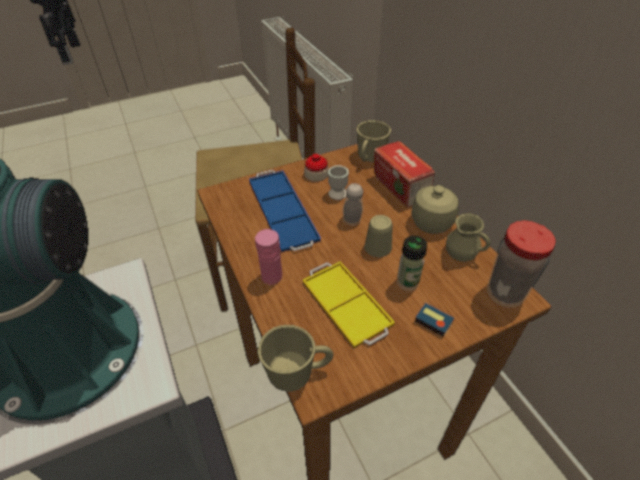

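View pics/side0.png

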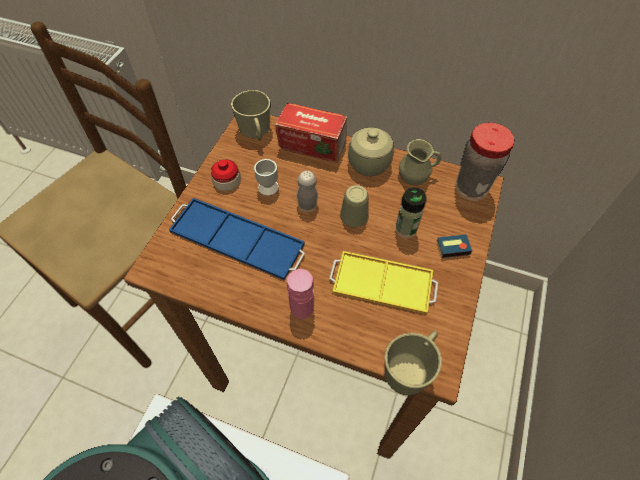

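The scene view shows the timer at (316,165), egg cup (339,182), shaker (353,205), beaker (378,236) and herb jar (411,262). In the side view they are at (225,175), (266,177), (307,190), (355,207) and (410,212). For the herb jar there are two candidates: the pink one at scene (269,257) is the look-alike, and the black-cap/green-label one at (411,262) fits the description.

```bash
cat > h.py <<'E'
import numpy as np,cv2,pickle
def ray(s,uv):
    R=cv2.Rodrigues(s["rvec"])[0];p=cv2.undistortPoints(np.array(uv,float).reshape(-1,1,2),s["intrinsics"],s["dist_coeffs"]).reshape(-1,2)
    return -R.T@np.ravel(s["tvec"]),np.c_[p,np.ones(len(p))]@R
def onz(s,uv,z):
    c,d=ray(s,uv);return c+d*((z-c[2])/d[:,2])[:,None]
def px(s,P): return cv2.projectPoints(np.array(P,float).reshape(-1,3),s["rvec"],np.array(s["tvec"]),s["intrinsics"],s["dist_coeffs"])[0].reshape(-1,2)
def tri(s1,u1,s2,u2):
    A=[];b=[]
    for s,u in((s1,u1),(s2,u2)):
        c,d=ray(s,[u]);d=d[0]/np.linalg.norm(d[0]);M=np.eye(3)-np.outer(d,d);A.append(M);b.append(M@c)
    return np.linalg.lstsq(np.vstack(A),np.hstack(b),rcond=None)[0]
def tray(s,lo,hi,z=.010):
    h=cv2.cvtColor(s["img"],cv2.COLOR_RGB2HSV);m=cv2.inRange(h,lo,hi)
    m=cv2.morphologyEx(m,cv2.MORPH_CLOSE,np.ones((5,5)))
    c=max(cv2.findContours(m,0,2)[0],key=cv2.contourArea)
    P=onz(s,c.reshape(-1,2),z)[:,:2];r=cv2.minAreaRect((P*1000).astype(np.float32));return r
E
python3 - <<'E'
from h import *
sc,si=[pickle.load(open(n+"0.pkl","rb")) for n in("scene","side")]
for n,s in(("scene",sc),("side",si)):
    print(n,"blue",tray(s,(100,120,40),(125,255,255)),"yel",tray(s,(24,150,100),(35,255,255)))
# object tops: (scene px, side px, height)
T={"timer":((316,157),(224,163),.053),"cup":((339,171),(265,165),.062),"shaker":((354,187),(307,173),.09),"beaker":((380,220),(356,190),.071),"jar":((415,241),(414,194),.105),"match":((435,318),(454,244),.016)}
for k,(a,b,z) in T.items():
    print(k,tri(sc,a,si,b).round(3),onz(sc,[a],z).round(3),onz(si,[b],z).round(3))
E
```

```text
scene blue ((448.47381591796875, 163.33456420898438), (239.6652374267578, 79.90338897705078), 86.0449447631836) yel ((456.81805419921875, -115.51883697509766), (84.33576965332031, 165.03086853027344), 6.858367919921875)
side blue ((448.1550598144531, 163.83340454101562), (242.7296905517578, 84.64873504638672), 85.9948501586914) yel ((456.4657897949219, -117.60871887207031), (82.68216705322266, 163.52230834960938), 6.869080543518066)
timer [0.567 0.24  0.055] [[0.568 0.243 0.053]] [[0.569 0.242 0.053]]
cup [0.584 0.16  0.064] [[0.585 0.162 0.062]] [[0.586 0.161 0.062]]
shaker [0.569 0.067 0.092] [[0.569 0.069 0.09 ]] [[0.573 0.069 0.09 ]]
beaker [ 0.575 -0.024  0.078] [[ 0.578 -0.019  0.071]] [[ 0.582 -0.023  0.071]]
jar [ 0.578 -0.125  0.111] [[ 0.582 -0.12   0.105]] [[ 0.582 -0.124  0.105]]
match [ 0.571 -0.217  0.015] [[ 0.571 -0.218  0.016]] [[ 0.569 -0.217  0.016]]
```

Run:
```python
import cv2
a=cv2.imread("pics/side0.png")[100:330,150:500]
cv2.imwrite("pics/crop0.png",cv2.resize(a,(800,526),interpolation=cv2.INTER_CUBIC))
```

```text
(no output)
```

View pics/crop0.png

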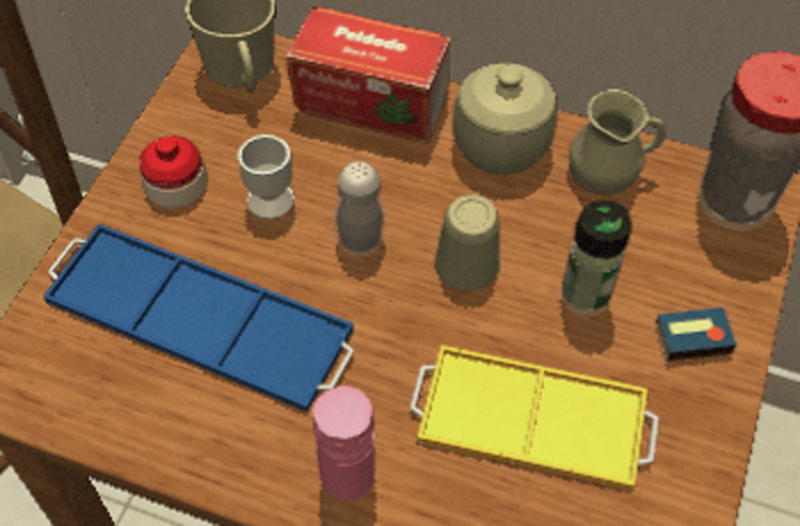

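Everything triangulates to the stated heights within about 5 mm, and the tray sizes come out right. The crop confirms the herb jar: black cap and green label at crop (598,255), while the pink one at (345,445) is the look-alike. Before moving, I'll check the chair and nearby obstacles.

```bash
python3 - <<'E'
from h import *
sc,si=[pickle.load(open(n+"0.pkl","rb")) for n in("scene","side")]
print("chair",tri(sc,(291,33),si,(145,85)),tri(sc,(303,95),si,(172,120)))
print("pink",tri(sc,(267,238),si,(300,279)),"box front low",onz(si,[(277,150),(342,160)],0))
E
python3 -m crank '[[0,0,0,0.1]]'
```

```text
chair [0.52477791 0.2997722  0.29321718] [0.56750184 0.32417772 0.1559535 ]
pink [ 0.36108307 -0.00372438  0.10584328] box front low [[0.68159434 0.18254453 0.        ]
 [0.70343582 0.04336372 0.        ]]
time_s: 0.2
position: [0.1406, 0.5828, 0.2307]
orientation: [-0.0, 0.168, 0.986, -0.001]
force: [0.2, -0.4, -0.5]
width: 0.0856
gripper_force: 0.0
```

Run:
```python
import cv2,numpy as np
a=cv2.imread("pics/scene0.png")[10:210,180:380];b=cv2.imread("pics/side0.png")[10:210,0:250]
f=lambda i:cv2.resize(i,None,fx=1.75,fy=1.75,interpolation=cv2.INTER_CUBIC)
cv2.imwrite("pics/chair.png",np.hstack([f(a),f(b)]))
```

```text
(no output)
```

View pics/chair.png

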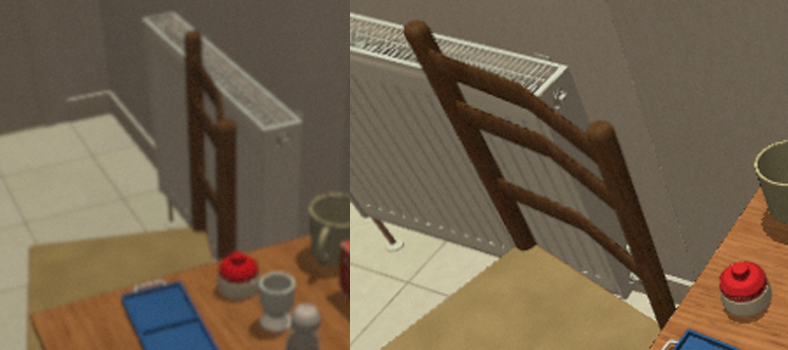

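Run:
```python
from h import *
sc,si=[pickle.load(open(n+"0.pkl","rb")) for n in("scene","side")]
for a,b in(((308.6,83),(144,85)),((290,33),(39,27)),((312,145),(180,175))):
    p=tri(sc,a,si,b);print(p,px(sc,p),px(si,p))
```

```text
[0.64380489 0.44475305 0.12582668] [[308.66037212  82.90398801]] [[143.9918376   85.14213404]]
[0.736631   0.78455196 0.12068591] [[290.26796036  32.49734087]] [[39.02120211 27.77819256]]
[ 0.59125246  0.36508851 -0.01711589] [[304.52597316 152.60091222]] [[182.88416269 162.6589641 ]]
```

Measured from both views, the chair back is at x > 0.64, y > 0.44, with its top at about 0.125 m. The straight path to the timer clears it.

```bash
python3 -m crank '[[-0.043,-0.015,0,0],[-0.043,-0.015,0,0],[-0.043,-0.015,0,0],[-0.043,-0.015,0,0],[-0.043,-0.015,0,0],[-0.043,-0.015,0,0],[-0.043,-0.015,0,0],[-0.043,-0.015,0,0],[-0.043,-0.015,0,0],[-0.043,-0.015,0,0],[-0.043,-0.015,0,0],[-0.043,-0.015,0,0]]'
python3 -m crank '[[0,0,0,0.137],[0,0,0,0.137],[0,0,0,0.137],[0,0,0,0.137],[0,0,0,0.137],[0,0,0,0.137],[0,0,0,0.137],[0,0,0,0.137],[0,0,0,0.137],[0,0,0,0]]'
```

```text
time_s: 1.4
position: [0.5692, 0.2413, 0.2309]
orientation: [-0.0, 0.168, 0.986, -0.0]
force: [-0.4, 0.2, -0.5]
width: 0.0853
gripper_force: 0.0
time_s: 2.4
position: [0.5679, 0.2427, 0.2308]
orientation: [-0.0, 0.707, 0.707, -0.0]
force: [-0.3, -0.2, -0.3]
width: 0.0853
gripper_force: 0.0
```

Run:
```python
from h import *
from cell import robot
s=robot.snapshot("wrist");cv2.imwrite("pics/w1.png",s["img"][:,:,::-1]);pickle.dump(s,open("w1.pkl","wb"))
print(px(s,[[.568,.242,.053],[.585,.161,.062],[.57,.068,.09],[.578,-.021,.071],[.568,.242,0]]).round())
```

```text
[[323. 213.]
 [340. 293.]
 [325. 388.]
 [332. 438.]
 [323. 202.]]
```

View pics/w1.png

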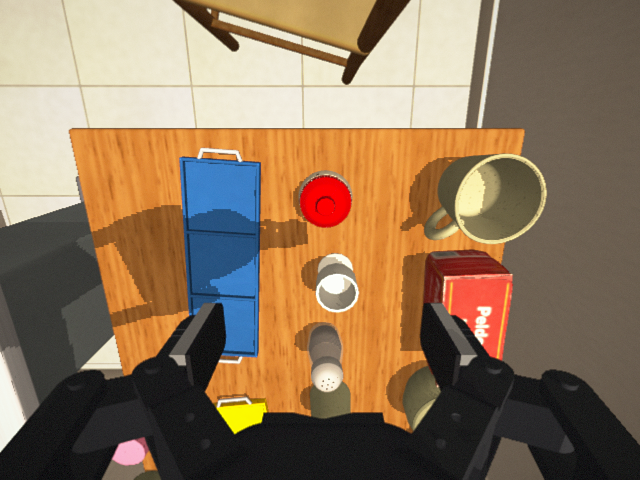

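The wrist view shows the timer's red dial at (326,200), egg cup rim at (337,292) and shaker top at (327,378). I'll convert these to positions.

Run:
```python
from h import *
s=pickle.load(open("w1.pkl","rb"))
h=cv2.cvtColor(s["img"],cv2.COLOR_RGB2HSV);m=cv2.inRange(h,(0,180,60),(8,255,255))|cv2.inRange(h,(172,180,60),(180,255,255));m[:,400:]=0
c=max(cv2.findContours(m,0,2)[0],key=cv2.contourArea);(u,v),r=cv2.minEnclosingCircle(c);print(u,v,r)
for z in(.025,.03,.035):print(z,onz(s,[(u,v),(u-r,v),(u+r,v)],z).round(4).tolist())
print("knob",onz(s,[(326,206)],.053),"cup",onz(s,[(337,291)],.062),"shaker",onz(s,[(327,378)],.087))
print(tray(s,(100,120,40),(125,255,255)))
```

```text
325.3030090332031 201.55567932128906 26.127233505249023
0.025 [[0.5706, 0.2475, 0.025], [0.5435, 0.2475, 0.025], [0.5976, 0.2475, 0.025]]
0.03 [[0.5705, 0.2486, 0.03], [0.5438, 0.2486, 0.03], [0.5972, 0.2486, 0.03]]
0.035 [[0.5705, 0.2497, 0.035], [0.5442, 0.2497, 0.035], [0.5968, 0.2497, 0.035]]
knob [[0.57102461 0.2493161  0.053     ]] cup [[0.58229353 0.16351943 0.062     ]] shaker [[0.57218508 0.07774804 0.087     ]]
((452.09991455078125, 168.0906982421875), (241.92832946777344, 83.51692199707031), 85.9632339477539)
```

Wrist values sit about 4 mm beyond scene and side, so I'll use the middle: timer at (0.568, 0.244). The margins allow it.

```bash
python3 -m crank '[[0.001,0,0.035,0],[0,0,0.035,0],[0,0,0.035,0],[0,0,0.035,0],[0,0,0.03,0],[0,0,0.02,0],[0,0,0.015,0],[0,0,0.013,0],[0,0,0,0]]'
python3 -m crank '[[0,0,0,0],[0,0,0,0],[0,0,0,0],[0,0,0,0],[0,0,0,0],[0,0,0,0],[0,0,0,0],[0,0,0,0]]' 0.03 35
```

```text
time_s: 3.35
position: [0.5674, 0.2435, 0.0118]
orientation: [-0.001, 0.706, 0.708, -0.001]
force: [-0.4, 1.0, 0.2]
width: 0.0854
gripper_force: 0.0
time_s: 4.15
position: [0.5693, 0.2441, 0.015]
orientation: [0.001, 0.707, 0.707, 0.001]
force: [-1.3, 0.2, 5.6]
width: 0.0518
gripper_force: 36.2
```

```bash
python3 -m crank '[[0,0,-0.01,0],[0,0,-0.02,0],[0,0,-0.02,0],[0,0,0,0]]'
python3 -m crank '[[0,-0.03,0,0],[0,-0.03,0,0],[0,-0.03,0,0],[0.001,-0.023,0,0],[0,0,0,0],[0,0,0,0]]'
python3 - <<'E'
from h import *
from cell import robot
a=robot.snapshot("side")["img"][120:300,140:340];b=robot.snapshot("scene")["img"][130:270,230:385]
cv2.imwrite("pics/p1.png",np.hstack([cv2.resize(x,(400,360),interpolation=2)[:,:,::-1] for x in(a,b)]))
E
```

```text
time_s: 4.55
position: [0.5706, 0.2446, 0.0667]
orientation: [0.001, 0.707, 0.708, 0.003]
force: [0.6, 0.1, -0.3]
width: 0.0516
gripper_force: 37.1
time_s: 5.15
position: [0.4552, 0.2448, 0.0633]
orientation: [0.0, 0.707, 0.708, 0.0]
force: [-0.4, 0.9, -1.3]
width: 0.0516
gripper_force: 37.2
```

View pics/p1.png

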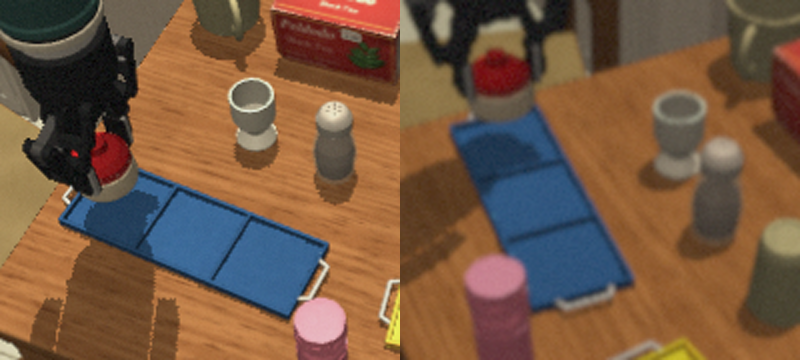

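Timer is held level over the left compartment. Lowering it.

```bash
python3 -m crank '[[0,0,0.02,0],[0,0,0.014,0],[0,0,0.006,0],[0,0,0.003,0],[0,0,0,0],[0,0,0,0]]'
```

```text
time_s: 5.85
position: [0.4559, 0.2448, 0.0207]
orientation: [0.0, 0.707, 0.707, 0.0]
force: [0.1, -0.4, -0.8]
width: 0.0518
gripper_force: 37.2
```

```bash
python3 -m crank '[[0,0,0.001,0],[0,0,0.001,0],[0,0,0,0],[0,0,0,0]]'
```

```text
time_s: 6.25
position: [0.4557, 0.2449, 0.0189]
orientation: [0.0, 0.707, 0.707, 0.0]
force: [0.1, -0.7, 6.2]
width: 0.0519
gripper_force: 38.0
```

```bash
python3 -m crank '[[0,0,0,0],[0,0,0,0],[0,0,0,0],[0,0,-0.01,0],[0,0,-0.03,0],[0,0,-0.04,0],[0,0,-0.04,0],[0,0,0,0]]' 0.075
python3 -m crank '[[-0.021,0.032,0,0],[-0.021,0.032,0,0],[-0.021,0.032,0,0],[-0.021,0.03,0,0],[0,0,0,0],[0,0,0,0]]' 0.085
python3 - <<'E'
from h import *
from cell import robot
s=robot.snapshot("wrist");pickle.dump(s,open("w2.pkl","wb"))
print(px(s,[[.581,.161,.062],[.581,.161,0],[.57,.07,.09],[.455,.244,.05]]).round())
cv2.imwrite("pics/w2.png",s["img"][:,:,::-1])
E
```

```text
time_s: 7.05
position: [0.459, 0.2462, 0.1439]
orientation: [0.002, 0.707, 0.707, 0.005]
force: [-0.1, 0.0, 0.9]
width: 0.0749
gripper_force: 0.0
time_s: 7.65
position: [0.5812, 0.1602, 0.1378]
orientation: [-0.0, 0.707, 0.707, -0.0]
force: [-0.3, -0.2, -0.3]
width: 0.0852
gripper_force: 0.0
[[323. 249.]
 [323. 223.]
 [307. 388.]
 [124. 120.]]
```

View pics/w2.png

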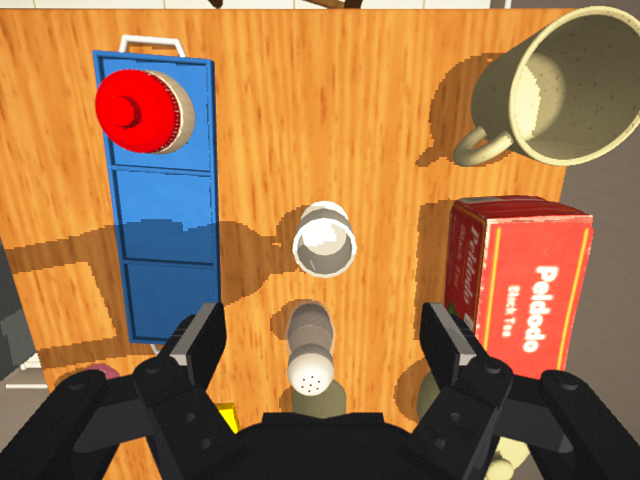

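Timer stands inside its compartment at (145,110). The cup rim at (324,248) is within 2 px of the prediction, so I descend straight.

```bash
python3 -m crank '[[0.001,0,0.03,0],[0,0,0.03,0],[0,0,0.025,0],[0,0,0.015,0],[0,0,0.009,0],[0,0,0,0]]'
python3 -m crank '[[0,0,0,0],[0,0,0,0],[0,0,0,0],[0,0,0,0],[0,0,0,0],[0,0,0,0],[0,0,0,0],[0,0,0,0]]' 0.02 25
```

```text
time_s: 8.3
position: [0.5802, 0.1621, 0.0285]
orientation: [-0.001, 0.707, 0.708, -0.001]
force: [0.2, 0.2, -0.1]
width: 0.0851
gripper_force: 0.0
time_s: 9.1
position: [0.5823, 0.1619, 0.0306]
orientation: [0.001, 0.707, 0.707, 0.001]
force: [-0.3, -1.3, 5.0]
width: 0.0426
gripper_force: 24.9
```

```bash
python3 -m crank '[[0,0,-0.01,0],[0,0,-0.02,0],[0,0,-0.02,0],[0,-0.02,0,0],[0,-0.03,0,0],[0,-0.03,0,0],[0.003,-0.03,0,0],[0,-0.022,0,0],[0,0,0,0],[0,0,0,0]]'
python3 -m crank '[[0,0,0.02,0],[0,0,0.014,0],[0,0,0.006,0],[0,0,0.003,0],[0,0,0,0],[0,0,0,0]]'
```

```text
time_s: 10.1
position: [0.4498, 0.1648, 0.08]
orientation: [0.0, 0.707, 0.708, 0.001]
force: [0.6, 0.0, -0.6]
width: 0.0427
gripper_force: 25.7
time_s: 10.7
position: [0.4501, 0.1648, 0.0367]
orientation: [0.0, 0.707, 0.707, 0.0]
force: [-0.3, 0.8, -0.9]
width: 0.0423
gripper_force: 25.7
```

```bash
python3 -m crank '[[0,0,0.001,0],[0,0,0.001,0],[0,0,0,0],[0,0,0,0]]'
```

```text
time_s: 11.1
position: [0.4497, 0.1648, 0.0346]
orientation: [0.0, 0.707, 0.707, 0.0]
force: [-0.9, -0.2, 2.4]
width: 0.0423
gripper_force: 26.0
```

```bash
python3 -m crank '[[0,0,0,0],[0,0,0,0],[0,0,0,0],[0,0,-0.01,0],[0,0,-0.03,0],[0,0,-0.04,0],[0,0,-0.04,0],[0,0,0,0]]' 0.065
python3 -m crank '[[-0.023,0.03,0,0],[-0.023,0.03,0,0],[-0.023,0.03,0,0],[-0.023,0.031,0,0],[0,0,0,0],[0,0,0,0]]' 0.085
python3 - <<'E'
from h import *
from cell import robot
s=robot.snapshot("wrist");pickle.dump(s,open("w3.pkl","wb"))
print(px(s,[[.571,.072,.087],[.571,.072,0],[.58,-.02,.071],[.45,.164,.062]]).round())
cv2.imwrite("pics/w3.png",s["img"][:,:,::-1])
E
```

```text
time_s: 11.9
position: [0.4531, 0.1656, 0.1597]
orientation: [0.003, 0.707, 0.707, 0.004]
force: [0.7, 0.2, -0.7]
width: 0.0648
gripper_force: 0.0
time_s: 12.5
position: [0.5702, 0.0723, 0.1538]
orientation: [-0.001, 0.707, 0.707, -0.0]
force: [-0.8, 0.0, 0.6]
width: 0.0852
gripper_force: 0.0
[[324. 255.]
 [324. 220.]
 [335. 357.]
 [135. 106.]]
```

View pics/w3.png

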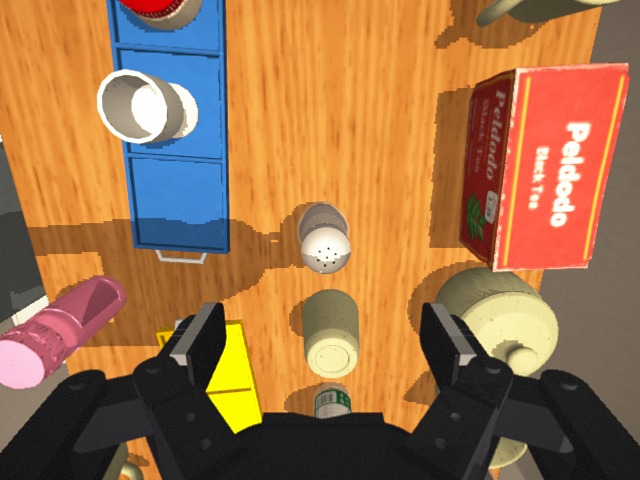

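Cup stands in the middle compartment at (150,107). The shaker top at (326,251) matches to about 2 mm.

```bash
python3 -m crank '[[0.002,0.001,0.03,0],[0,0,0.03,0],[0,0,0.03,0],[0,0,0.018,0],[0,0,0.009,0],[0,0,0,0]]'
python3 -m crank '[[0,0,0,0],[0,0,0,0],[0,0,0,0],[0,0,0,0],[0,0,0,0],[0,0,0,0],[0,0,0,0],[0,0,0,0]]' 0.02 30
python3 -m crank '[[0,0,-0.01,0],[0,0,-0.02,0],[0,0,-0.02,0],[0,-0.02,0,0],[0,-0.03,0,0],[0.004,-0.03,0,0],[0.007,-0.03,0,0],[0,-0.016,0,0],[0,0,0,0],[0,0,0,0]]'
```

```text
time_s: 13.15
position: [0.5695, 0.0755, 0.0363]
orientation: [-0.001, 0.706, 0.708, -0.001]
force: [1.2, -0.3, 0.6]
width: 0.0849
gripper_force: 0.0
time_s: 13.95
position: [0.5721, 0.0748, 0.0386]
orientation: [0.001, 0.707, 0.707, 0.001]
force: [-1.2, 0.1, 7.4]
width: 0.0372
gripper_force: 29.4
time_s: 14.95
position: [0.4468, 0.0857, 0.0881]
orientation: [0.001, 0.707, 0.707, 0.001]
force: [0.5, -1.0, -0.5]
width: 0.0373
gripper_force: 29.9
```

```bash
python3 -m crank '[[0,-0.001,0.02,0],[0,0,0.014,0],[0,0,0.006,0],[0,0,0.003,0],[0,0,0,0],[0,0,0,0]]'
python3 - <<'E'
from h import *
from cell import robot
a=robot.snapshot("side")["img"][120:300,140:340];b=robot.snapshot("scene")["img"][130:270,230:385]
cv2.imwrite("pics/p2.png",np.hstack([cv2.resize(x,(400,360),interpolation=2)[:,:,::-1] for x in(a,b)]))
E
```

```text
time_s: 15.55
position: [0.4452, 0.0857, 0.0447]
orientation: [0.0, 0.707, 0.707, 0.0]
force: [0.9, -1.0, -1.1]
width: 0.0375
gripper_force: 29.9
```

View pics/p2.png

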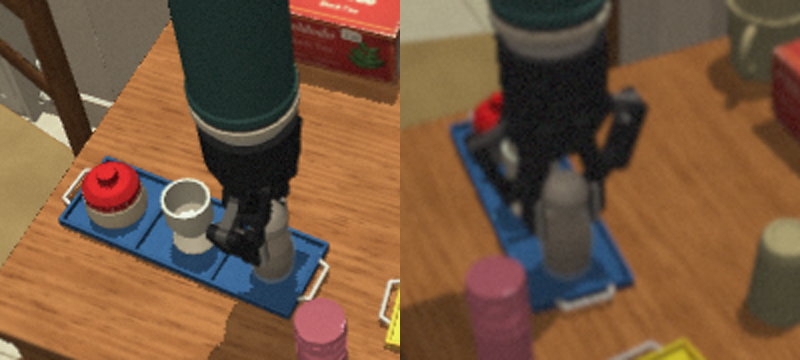

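The shaker hangs upright over the third compartment, just above the floor. I'll set it down.

```bash
python3 -m crank '[[0,0,0.001,0],[0,0,0.001,0],[0,0,0,0],[0,0,0,0]]'
```

```text
time_s: 16.05
position: [0.4447, 0.0857, 0.0426]
orientation: [0.0, 0.707, 0.707, 0.0]
force: [-0.1, 0.3, 4.8]
width: 0.0374
gripper_force: 30.6
```

```bash
python3 -m crank '[[0,0,0,0],[0,0,0,0],[0,0,0,0],[0,0,-0.01,0],[0,0,-0.03,0],[0,0,-0.04,0],[0,0,-0.03,0],[0,0,0,0]]' 0.065
python3 -m crank '[[-0.026,0.033,0,0],[-0.026,0.033,0,0],[-0.027,0.033,0,0],[-0.027,0.034,0,0],[0,0,0,0],[0,0,0,0]]' 0.085
python3 - <<'E'
from h import *
from cell import robot
s=robot.snapshot("wrist");pickle.dump(s,open("w4.pkl","wb"))
print(px(s,[[.578,-.021,.071],[.578,-.021,0],[.58,-.122,.105],[.444,.085,.087]]).round())
print("yel",tray(s,(24,150,100),(35,255,255)))
cv2.imwrite("pics/w4.png",s["img"][:,:,::-1])
E
```

```text
time_s: 16.85
position: [0.4476, 0.0859, 0.1567]
orientation: [0.003, 0.707, 0.708, 0.003]
force: [1.5, -0.3, -0.1]
width: 0.0647
gripper_force: 0.0
time_s: 17.45
position: [0.5773, -0.0207, 0.1516]
orientation: [-0.001, 0.707, 0.707, -0.0]
force: [0.1, 0.3, -0.2]
width: 0.0853
gripper_force: 0.0
[[324. 248.]
 [324. 220.]
 [327. 402.]
 [ 80.  77.]]
yel ((462.6961669921875, -115.36265563964844), (75.07328033447266, 162.11416625976562), 7.401991367340088)
```

View pics/w4.png

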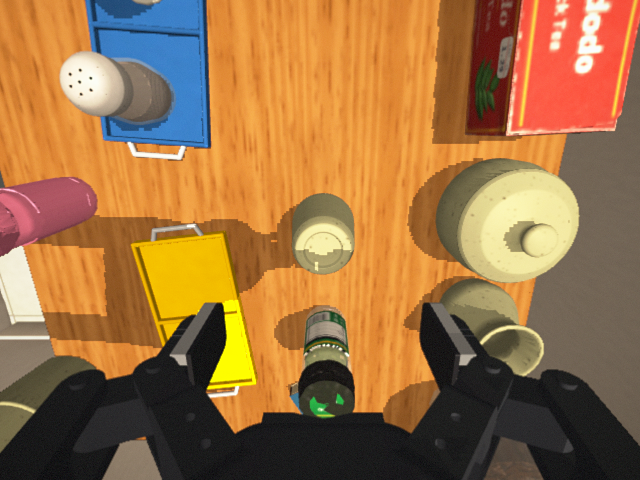

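Shaker stands in its compartment. The beaker top at (323,248) is on target, and the pot's edge at pixel 437 leaves the fingers about 15 mm.

```bash
python3 -m crank '[[0,0,0.03,0],[0,0,0.03,0],[0,0,0.03,0],[0,0,0.02,0],[0,0,0.012,0],[0,0,0.007,0],[0,0,0,0]]'
python3 -m crank '[[0,0,0,0],[0,0,0,0],[0,0,0,0],[0,0,0,0],[0,0,0,0],[0,0,0,0],[0,0,0,0],[0,0,0,0]]' 0.02 45
python3 -m crank '[[0,0,-0.01,0],[0,0,-0.02,0],[0,0,-0.02,0],[0,0,0,0],[0,0,0,0]]'
```

```text
time_s: 18.2
position: [0.5768, -0.0197, 0.023]
orientation: [-0.0, 0.707, 0.708, -0.0]
force: [-0.3, 0.0, -0.3]
width: 0.0853
gripper_force: 0.0
time_s: 19.0
position: [0.5784, -0.0203, 0.0248]
orientation: [0.001, 0.707, 0.707, 0.001]
force: [0.2, 1.0, 7.3]
width: 0.0483
gripper_force: 45.6
time_s: 19.5
position: [0.5779, -0.0203, 0.0738]
orientation: [0.001, 0.707, 0.707, 0.0]
force: [0.9, -0.2, -2.9]
width: 0.0477
gripper_force: 47.1
```

```bash
python3 -m crank '[[-0.014,-0.031,0,0],[-0.014,-0.031,0,0],[-0.014,-0.031,0,0],[-0.014,-0.032,0,0],[0,0,0,0],[0,0,0.02,0],[0,0,0.014,0],[0,0,0.006,0],[0,0,0.003,0],[0,0,0,0],[0,0,0,0]]'
```

```text
time_s: 20.6
position: [0.453, -0.0763, 0.0305]
orientation: [0.0, 0.707, 0.708, 0.0]
force: [0.1, -0.4, -1.7]
width: 0.0486
gripper_force: 47.2
```

```bash
python3 -m crank '[[0,0,0.001,0],[0,0,0.001,0],[0,0,0,0],[0,0,0,0]]'
```

```text
time_s: 21.0
position: [0.453, -0.0765, 0.0288]
orientation: [0.001, 0.707, 0.707, 0.0]
force: [-1.5, 0.4, 3.6]
width: 0.0484
gripper_force: 47.9
```

```bash
python3 -m crank '[[0,0,0,0],[0,0,0,0],[0,0,0,0],[0,0,-0.01,0],[0,0,-0.03,0],[0,0,-0.04,0],[0,0,-0.04,0],[0,0,-0.03,0],[0,0,0,0],[0,0,0,0]]' 0.072
python3 -m crank '[[-0.011,0.031,0,0],[-0.011,0.032,0,0],[-0.011,0.032,0,0],[-0.011,0.032,0,0],[0,0,0,0],[0,0,0,0]]' 0.085
python3 - <<'E'
from h import *
from cell import robot
s=robot.snapshot("wrist")
print(px(s,[[.58,-.121,.105],[.58,-.121,0],[.453,-.076,.071]]).round())
cv2.imwrite("pics/w5.png",s["img"][:,:,::-1])
E
```

```text
time_s: 22.0
position: [0.453, -0.0764, 0.1794]
orientation: [0.001, 0.707, 0.707, 0.0]
force: [-0.9, -0.3, -0.2]
width: 0.0721
gripper_force: 0.0
time_s: 22.6
position: [0.5785, -0.1199, 0.1763]
orientation: [-0.002, 0.707, 0.707, -0.001]
force: [-0.6, 0.5, 0.0]
width: 0.0852
gripper_force: 0.0
[[325. 254.]
 [325. 215.]
 [149. 178.]]
```

View pics/w5.png

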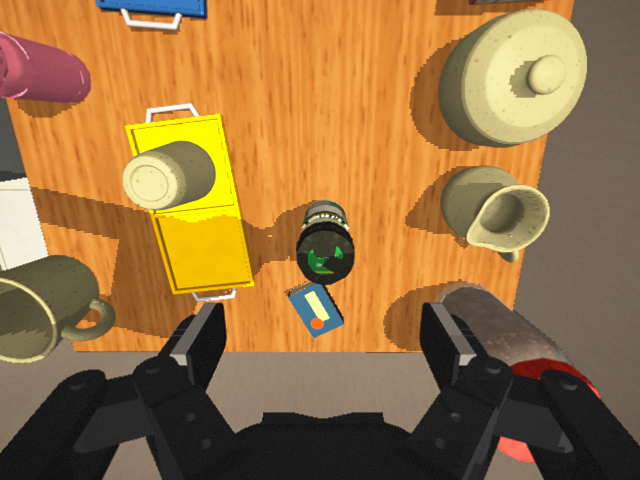

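Beaker stands in its compartment. The cap at (325,251) confirms the black-cap jar is under the gripper. The match box at (316,310) is clear.

```bash
python3 -m crank '[[0.001,0,0.03,0],[0,0,0.03,0],[0,0,0.03,0],[0,0,0.018,0],[0,0,0.009,0],[0,0,0,0]]'
python3 -m crank '[[0,0,0,0],[0,0,0,0],[0,0,0,0],[0,0,0,0],[0,0,0,0],[0,0,0,0],[0,0,0,0],[0,0,0,0]]' 0.02 35
python3 -m crank '[[0,0,-0.01,0],[0,0,-0.02,0],[0,0,-0.02,0],[0,0,0,0],[0,0,0,0]]'
```

```text
time_s: 23.25
position: [0.5775, -0.1184, 0.0601]
orientation: [-0.002, 0.707, 0.707, -0.001]
force: [-0.0, 1.6, -0.6]
width: 0.0853
gripper_force: 0.0
time_s: 24.05
position: [0.5803, -0.1194, 0.0625]
orientation: [0.001, 0.707, 0.707, 0.0]
force: [-1.9, 0.0, 6.8]
width: 0.0398
gripper_force: 34.8
time_s: 24.55
position: [0.5799, -0.1193, 0.1118]
orientation: [0.001, 0.707, 0.707, 0.0]
force: [-0.4, 0.3, -1.8]
width: 0.0397
gripper_force: 35.4
```

```bash
python3 -m crank '[[-0.009,-0.029,0,0],[-0.009,-0.03,0,0],[-0.009,-0.03,0,0],[-0.009,-0.029,0,0],[0,0,0,0],[0,0,0.02,0],[0,0,0.014,0],[0,0,0.006,0],[0,0,0.003,0],[0,0,0,0],[0,0,0,0]]'
```

```text
time_s: 25.65
position: [0.4621, -0.1554, 0.0686]
orientation: [0.0, 0.707, 0.708, 0.0]
force: [0.1, 0.4, -1.1]
width: 0.0398
gripper_force: 35.7
```

```bash
python3 -m crank '[[0,0,0.001,0],[0,0,0.001,0],[0,0,0,0],[0,0,0,0]]'
```

```text
time_s: 26.05
position: [0.4619, -0.1554, 0.0665]
orientation: [0.0, 0.707, 0.707, 0.0]
force: [-0.0, 0.1, -0.1]
width: 0.04
gripper_force: 35.9
```

```bash
python3 -m crank '[[0,0,0.001,0],[0,0,0,0],[0,0,0,0]]'
```

```text
time_s: 26.35
position: [0.4619, -0.1555, 0.0665]
orientation: [0.001, 0.707, 0.707, 0.0]
force: [-2.7, -0.1, 11.4]
width: 0.0396
gripper_force: 37.1
```

```bash
python3 -m crank '[[0,0,-0.0005,0],[0,0,0,0],[0,0,0,0]]' 0.06
python3 -m crank '[[0,0,0,0],[0,0,-0.01,0],[0,0,-0.03,0],[0,0,-0.04,0],[0,0,-0.04,0],[0,0,0,0],[0.03,0,0,0],[0.03,0.02,0,0],[0.03,0.02,0,0],[0.03,0.02,0,0],[0,0,0,0],[0,0,0,0]]'
python3 - <<'E'
from h import *
from cell import robot
a=robot.snapshot("side")["img"][130:330,150:480];s=robot.snapshot("scene");b=s["img"][130:350,230:470]
cv2.imwrite("pics/fin.png",np.hstack([cv2.resize(a,(440,267),interpolation=2),cv2.resize(b,(291,267),interpolation=2)])[:,:,::-1])
E
```

```text
time_s: 26.65
position: [0.4616, -0.1553, 0.0658]
orientation: [-0.0, 0.707, 0.707, -0.0]
force: [-0.5, 0.5, -0.3]
width: 0.0601
gripper_force: 0.0
time_s: 27.85
position: [0.5212, -0.0347, 0.1855]
orientation: [-0.0, 0.706, 0.708, -0.001]
force: [0.5, -0.1, 0.0]
width: 0.0598
gripper_force: 0.0
```

View pics/fin.png

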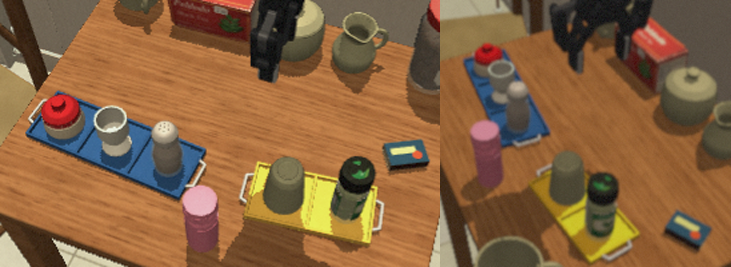

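All five stand upright, one per compartment: blue at crop (62,115), (112,130), (167,150), yellow at (285,185), (353,188). The match box has not moved, and the gripper is clear.

```bash
python3 -c "
from cell import robot
print(robot.job_done())"
```

```text
the job is handed in; nothing more can be done
None
```

I handed in the job after about 28 s of robot time. The egg timer, egg cup and shaker stand upright in the blue tray and the upside-down beaker and herb jar in the yellow one, one per compartment; the match box was not moved.

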